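# Bring the centrifuge bucket balance to zero with its sprung lever

### The job

Before this pair of loaded centrifuge buckets goes into the rotor, balance them: grip the black T-handle of the balance's sprung lever and move it sideways so that the beam comes up off its lower stop and the pointer stands at the black zero bar of the scale, and keep it within that bar for at least five seconds, correcting all the time, because the beam tips away by itself. Never let the beam swing over onto its other stop, do not touch the buckets, and leave everything else on the bench where it stands. Finish while still gripping the handle, with the beam calm and the pointer at the zero bar.

Things in the scene. Friction and masses are not known exactly. Their poses are not given: they have to be found in the camera images.
- balance: bucket balance, fixed to the bench: grey base plate 240 (its x) by 510 (its y) by 20 mm; origin at the centre of the plate's underside, x pointing away from the robot's side, from the lever to the beam, y along the beam towards the scale plate (its yaw differs from start to start). An upright white scale plate with black ticks 28 mm apart stands at the +y end
- pivot (a point): point on the pivot axis (which runs along the balance's x) in the beam's plane, 60 mm behind the plate's centre, 100 mm above the bench. The beam is top-heavy: gravity tips it further with 0.225 N m per rad of tilt, the spring of a held lever brings back 0.200, so with the lever held still it runs away from its balance point, growing threefold in about 1.5 s (nominal)
- beam (a joint): tilt of the beam, rad: 0 level (pointer at the middle of the zero bar), positive when the pointer (+y) end is up; stops at -0.27 (where it rests at the start) and +0.27. Inertia about the pivot with buckets, without lever, 0.022 kg m2, damping 0.015 N m s/rad, hardly any dry friction (all nominal)
- lever (a joint): angle of the hand lever relative to the beam, rad (0 in line, upright when the beam is level; same sense as the beam's tilt: positive leans the handle to -y). Lever angle in the world = beam + lever. A torsion spring of nominally 0.200 N m/rad between them turns the beam after the lever, so handle to -y raises the pointer end. Range -0.7 to 0.7
- lever_grip (a point): middle of the black T-handle, a round bar 22 mm thick, 44 mm long along the balance's x, 150 mm from the pivot axis on a 7 mm stem: 250 mm above the bench when upright, 75 mm in front of the plate's centre. It moves in an arc about the pivot axis; grip it from above across the bar (fingers closing along the balance's y) and let the bar turn between the fingers. At the start it leans to +y
- pointer_tip (a point): tip of the dark steel pointer, 203 mm from the pivot along the beam, beside the scale plate
- zero_mark (a point): middle of the black zero bar on the scale plate, 28 mm high (the tip 14 mm above or below its middle is a tilt of 0.07 rad), 100 mm above the bench
- bucket_left: aluminium centrifuge bucket with tubes, diameter 64, height 90 mm, in a ring on the beam 140 mm from the pivot at the pointer end; origin at its middle, 23 mm above the pivot line; nominally 0.5 kg, really up to 5 percent lighter or heavier (up to 0.035 N m either way, a lever angle of 0.17 rad). Not to be touched
- bucket_right: the same bucket, 0.5 kg, 140 mm from the pivot at the other (-y) end. Not to be touched
- weight: brass weight, diameter 26, 35 mm tall, standing on the base plate's front -y corner; bystander, origin under it
- spare_bucket: empty centrifuge bucket 64 by 90 mm on the bench to the left; bystander
- reagent: amber bottle, 170 mm tall, to the left of the balance; bystander
- beaker: glass beaker 100 mm tall, diameter 80, on the bench to the right; bystander
- jar: small jar 70 mm tall on the bench to the right; bystander
- dishes: stack of dishes, diameter 90, 36 mm high, near the robot on the left; bystander

How it is judged:
On the way:
1. the pointer is kept within the zero bar (tilt within 0.07 rad) for 5 s by the gripped lever (value of joint beam between -0.07 and 0.07 rad and contact force between the fingers and lever above 0.5 N), for 5 s.
At the end, for the whole second after the job is handed in: after five unbroken seconds within 0.07 rad of level, the gripper still holds the lever, the robot touches no bucket, and through the last second, with the arm still, the beam stays within 0.13 rad of level and slower than 0.25 rad/s (value of joint beam between -0.13 and 0.13 rad and velocity of joint beam between -0.25 and 0.25 rad/s and contact force between the fingers and lever above 0.5 N and contact force between each of the fingers, the arm and bucket_left below 0.3 N and contact force between each of the fingers, the arm and bucket_right below 0.3 N); the arm keeps its last pose, push and grip.
It fails at once if the beam swung over onto its upper stop (value of joint beam above 0.25 rad).
It fails at once if the robot touched the buckets (contact force between any of the fingers, the arm and bucket_left above 0.5 N or contact force between any of the fingers, the arm and bucket_right above 0.5 N).
It fails at once if a bystander was moved (distance of any of weight, spare_bucket, reagent, beaker, jar, dishes from where it was at the start of the episode above 0.03 m).
It also fails if it takes over 58 s, if anything falls off the work surface, if the arm or the gripper's body presses on something with over 40 N, if the wrist force passes 120 N, or if a joint passes its speed limit or range.

### The arm

A 6-joint arm with a two-finger parallel gripper is mounted at the origin on the work surface. World frame = base frame: x ahead of the robot, y to its left, z up, the work surface at z = 0. Lengths are in m, angles in rad, forces in N, time in s.
With the tool pointing down it reaches from about 0.3 to 0.75 m from the base axis. Payload 8.5 kg.
Tool frame: the origin (TCP) lies between the finger pads; the fingertips stand ctrl.finger_overhang ahead of it and the grasp point (between the pads) lies 11 mm behind it (ctrl.finger_overhang is the distance from the TCP to the fingertips, in m); z points along the fingers, y is the line along which they close (so a half turn about z gives the same grasp; the last joint's range is limited). The gripper opens to 88 mm and grips with 3 to 60 N. Pads are 18 mm wide; open, the fingers measure 123 mm over their backs; the gripper's body (75 mm by 187 mm) begins 45 mm behind the grasp point.
Start: joints at [1.037, 0.381, 1.297, -0, 1.464, -0.215], TCP at [0.172, 0.522, 0.247] pointing down, gripper open.
Joint ranges: [-3.11, 3.11], [-0.89, 2.33], [0.22, 2.48], [-1.42, 4.56], [0.17, 2.85], [-2.88, 2.88]. Speed limits (rad/s): [2.39, 2.39, 3.14, 3.14, 3.14, 3.14].

### API

Orientations are given as a unit quaternion [w, x, y, z].
In Python, from rig import ctrl gives the robot as it stands. The module is installed in compiled form; this text tells all that it offers.
- The arm moves only by the shell command python3 -m pendant 'ROWS' [OPENING] [FORCE]. ROWS is text: rows parted by semicolons, each of 6 numbers parted by spaces: the shift along the tool's x, y, z normalised to -1 to 1, where 1 is 0.1 m, then the turn, a rotation vector about the tool's x, y, z normalised to -1 to 1, where 1 is 60 degrees. A call has exactly 8 rows; each row is the pose to reach, as a shift and turn from the pose commanded when the call began, along the tool's axes at that moment; what a row does not reach only later rows make up. A row lasts 1/12 s, in which the tool goes at most 41.7 mm and 7.16 degrees, less where a joint would pass 70% of its speed; a pose out of reach is approached as far as the arm can. A call with a number of a shift or a turn outside -1 to 1 is refused whole. A call with a gripper value outside its range is refused whole. OPENING is the closure, from -1 (fully open) to 1 (shut), set as the call begins (- or left out, the last holds). The fingers move at their own pace and stop on an object; FORCE is the grip in N (left out, the last holds). Time passes only in rows, so rows that repeat a pose let the fingers close, or fill a call up. It gives the time, the measured TCP pose, the force, the opening and the grip force at its end, in the units of the state.
- ctrl.observe(): the state, without advancing time (a new reading comes with each control period).
- ctrl.camera(name): name is "scene" or "top" or "wrist"; returns (picture, depth): 420x560x3 uint8, blue, green, red; 420x560 float32, m along the optical axis (not along the pixel's ray), 0 where there is no reading.
- ctrl.camera_params(name): a dict with "K" (3x3 intrinsics, pixels), "position" and "attitude" of the camera in the world. Camera axes: x right, y up, looking along -z (the intrinsics and any distortion apply to the point x, -y, -z); pixel columns grow to the right and rows downward; lengths in m; the calibration is good to about 2 mm. A picture is of the moment at which its call begins: read the wrist's pose just before it. camera_params takes no time and is no camera call; for the wrist camera it gives the pose at the moment of the call.
- ctrl.finish_job(): hands the job in; it is judged then, once.
The state is a dict: "time": time; "joint_pos": joint angles; "joint_vel": joint speeds; "joint_efforts": joint torques, N m; "eef_pos": TCP position; "eef_rot": TCP orientation; "wrist_force": force on the tool from outside, world axes, zero at the start; "moment": the same for the moment, N m; "width": finger opening in m; "grasp_force": force on a finger pad.
Only numpy, scipy, OpenCV 4.12 (cv2) and the standard library are available. Lean on these libraries where they do the work, as an engineer would, in place of code of your own. Each camera call takes 0.05 s, during which the arm holds its last target. There are 200 camera calls.

## Working session

There is one attempt and no reset: what is moved stays moved. The work goes in short steps, Python scripts to look and compute and a shell command to move; the robot and the scene stay as the last step left them, time stands still between calls to the robot, and variables do not carry over. Pictures are saved under pics/ and viewed, at most 10 in all, crops included, and the job is handed in when it is done.

```bash
mkdir -p pics
python3 - <<'E'
from rig import ctrl
import cv2,numpy as np
for n in("scene","top"):
    im,d=ctrl.camera(n); cv2.imwrite(f"pics/{n}0.png",im); np.savez(f"{n}0.npz",im=im,d=d); p=ctrl.camera_params(n); print(n,p)
o=ctrl.observe();print(o,ctrl.finger_overhang)
E
```

```text
scene {'K': array([[492.42085572,   0.        , 269.98701266],
       [  0.        , 492.42085572, 209.91649491],
       [  0.        ,   0.        ,   1.        ]]), 'position': array([ 1.29761689, -0.73005325,  0.97116513]), 'attitude': array([0.815438  , 0.41261101, 0.18919828, 0.3591894 ])}
top {'K': array([[488.28854192,   0.        , 277.72704612],
       [  0.        , 488.28854192, 208.89203385],
       [  0.        ,   0.        ,   1.        ]]), 'position': array([3.59436165e-01, 1.58552042e-04, 1.49261719e+00]), 'attitude': array([-0.7001884 , -0.0266585 ,  0.03411846,  0.71264399])}
{'time': 0.1, 'joint_pos': array([ 1.03670568e+00,  3.81108746e-01,  1.29813156e+00, -4.47450261e-05,
        1.46361290e+00, -2.15321665e-01]), 'joint_vel': array([ 0.00159242, -0.00162052, -0.00174777, -0.00046777,  0.00012934,
        0.00011771]), 'joint_efforts': array([ 3.63172476e-03, -4.38649035e+01, -2.24917299e+01,  7.15004979e-02,
        3.42339277e-02, -4.68809094e-05]), 'eef_pos': array([0.17226856, 0.52207408, 0.2462282 ]), 'eef_rot': array([-2.09979985e-04,  1.58708122e-01,  9.87325344e-01, -5.94682295e-04]), 'wrist_force': array([0.92172671, 0.96289626, 0.56780896]), 'moment': array([-0.02280418,  0.03838923, -0.01615842]), 'grasp_force': 0.0, 'width': 0.08833613279590466} 0.008
```

View pics/scene0.png

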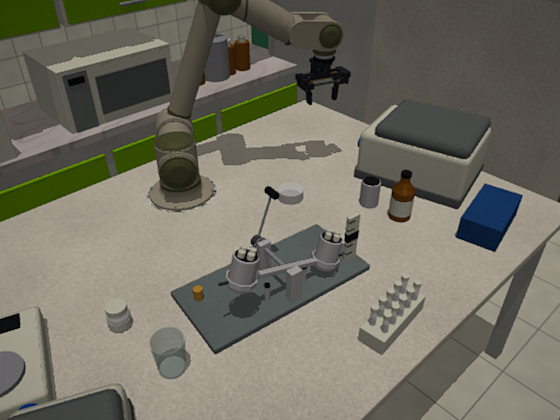

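View pics/top0.png

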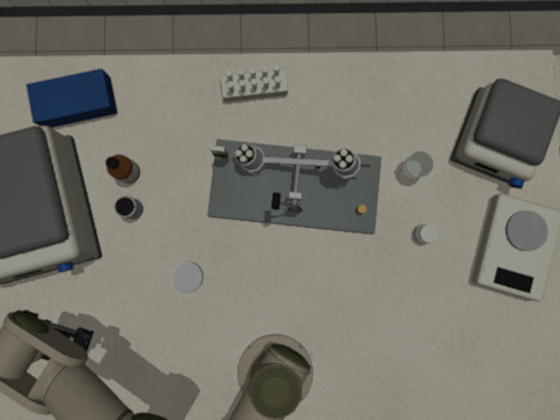

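The scene view shows the handle at about (271,192), leaning to +y, with the zero bar near (351,236). In the top view the handle is at (276,201) and the plate corners are near (217,141), (381,153), (376,232) and (208,218). The beam is tipped onto its lower stop.

```bash
cat > h.py <<'E'
import numpy as np,cv2
from scipy.spatial.transform import Rotation as R
def ray(p,uv):
    K=p["K"];q=p["attitude"];r=R.from_quat([q[1],q[2],q[3],q[0]]).as_matrix()
    v=np.array([(uv[0]-K[0,2])/K[0,0],-(uv[1]-K[1,2])/K[1,1],-1.]);return np.array(p["position"]),r@v
def onz(p,uv,z):
    o,d=ray(p,uv);return o+d*(z-o[2])/d[2]
def tri(a,b):
    (o1,d1),(o2,d2)=a,b
    s=np.linalg.lstsq(np.c_[d1,-d2],o2-o1,rcond=None)[0]
    x,y=o1+s[0]*d1,o2+s[1]*d2;return (x+y)/2,np.linalg.norm(x-y)
def proj(p,X):
    K=p["K"];q=p["attitude"];r=R.from_quat([q[1],q[2],q[3],q[0]]).as_matrix()
    c=r.T@(np.array(X)-p["position"]);return np.array([K[0,0]*c[0]/-c[2]+K[0,2],K[1,1]*-c[1]/-c[2]+K[1,2]])
E
python3 - <<'E'
from rig import ctrl
from h import *
T=ctrl.camera_params("top");S=ctrl.camera_params("scene")
im=np.load("top0.npz")["im"];dT=np.load("top0.npz")["d"];si=np.load("scene0.npz")["im"];dS=np.load("scene0.npz")["d"]
print("plate px",im[215,235],im[150,290],"bench",im[260,300])
roi=np.zeros(im.shape[:2],np.uint8);roi[130:245,198:395]=1
m=((im.max(2)<im[215,235].max()+22)&(roi>0)).astype(np.uint8)
m=cv2.morphologyEx(m,cv2.MORPH_OPEN,np.ones((5,5)))
c=max(cv2.findContours(m,0,2)[0],key=cv2.contourArea)
rect=cv2.minAreaRect(c);b=cv2.boxPoints(rect);print(rect)
W=np.array([onz(T,u,0.02) for u in b]);print(W.round(3));C=W.mean(0)
L=[np.linalg.norm(W[i]-W[(i+1)%4]) for i in range(4)];print(L)
i=int(np.argmax(L));e=W[i]-W[(i+1)%4];e*=np.sign(e[1]);ey=e/np.linalg.norm(e);yaw=np.arctan2(-ey[0],ey[1]);ex=np.array([ey[1],-ey[0],0])
print("C",C,"yaw",yaw)
def blob(I,u,r,th):
    x0,y0=u[0]-r,u[1]-r;mm=(I[y0:y0+2*r,x0:x0+2*r].max(2)<th).astype(np.uint8)
    n,l,s,cc=cv2.connectedComponentsWithStats(mm)
    k=1+np.argmin(np.linalg.norm(cc[1:]-r,axis=1));print("blob",s[k]);return cc[k]+[x0,y0]
ut=blob(im,(276,201),10,40);us=blob(si,(271,192),12,45);print(ut,us)
g,e=tri(ray(T,ut),ray(S,us));print("grip",g,"err",e)
piv=C-0.06*0;print("depths",dT[201,276],dS[192,271])
d=g-C;a,bb=d@ex,d@ey;print("in balance",a,bb,g[2],"world lever",np.arctan2(-bb,g[2]-.1),"len",np.hypot(bb,g[2]-.1))
Z=C+ey*.203;print("zero bar px pred",proj(S,C+ex*.06+ey*.21+[0,0,.08]))
E
```

```text
plate px [86 90 85] [84 88 83] bench [128 140 145]
((293.9559631347656, 187.59072875976562), (168.7717742919922, 80.76148986816406), 6.100059986114502)
[[ 0.46   0.201  0.02 ]
 [ 0.706  0.174  0.02 ]
 [ 0.642 -0.339  0.02 ]
 [ 0.397 -0.304  0.02 ]]
[np.float64(0.24742551772329904), np.float64(0.5167437480935143), np.float64(0.2474954027248933), np.float64(0.5093445426626979)]
C [ 0.55123639 -0.06717728  0.02      ] yaw -0.12399364154911433
blob [  6   2   8  16 115]
blob [  6   7  14  12 106]
[275.59130435 200.63478261] [271.44339623 192.67924528]
grip [ 0.48945954 -0.00807701  0.23993167] err 0.0022026528729367926
depths 1.2500156 1.2855902
in balance -0.06861185765526191 0.05100620816300748 0.23993166880384192 world lever -0.34954059857391245 len 0.14893792399988715
zero bar px pred [344.59470358 236.35434578]
```

```bash
cat >> h.py <<'E'
C=np.array([0.5512,-0.0672,0]);YAW=-0.124
EX=np.array([np.cos(YAW),np.sin(YAW),0]);EY=np.array([-np.sin(YAW),np.cos(YAW),0])
B=np.c_[EX,EY,[0,0,1.]]
def cloud(p,d):
    v,u=np.mgrid[:420,:560];K=p["K"];q=p["attitude"];r=R.from_quat([q[1],q[2],q[3],q[0]]).as_matrix()
    P=np.stack([(u-K[0,2])/K[0,0],-(v-K[1,2])/K[1,1],-np.ones_like(d)],-1)*d[...,None]
    P=(P@r.T+p["position"]-C)@B; P[d==0]=9; return P
E
python3 - <<'E'
from rig import ctrl
from h import *
for n in("top","scene"):
    P=cloud(ctrl.camera_params(n),np.load(n+"0.npz")["d"]).reshape(-1,3)
    pl=P[(abs(P[:,0])<.11)&(abs(P[:,1])<.24)&(P[:,2]<.035)];print(n,"plate z",np.median(pl[:,2]),pl[:,2].std())
    for y in np.arange(-.2,.24,.02):
        q=P[(abs(P[:,1]-y)<.01)&(abs(P[:,0]-.06)<.05)&(P[:,2]>.035)&(P[:,2]<.3)]
        if len(q): print("%.2f"%y,len(q),"x",np.percentile(q[:,0],[5,50,95]).round(3),"z",np.percentile(q[:,2],[5,50,95]).round(3))
E
```

```text
top plate z 0.0196604720509308 0.003270200265464543
-0.20 7 x [0.063 0.067 0.069] z [0.15  0.155 0.158]
-0.18 21 x [0.063 0.067 0.075] z [0.146 0.151 0.156]
-0.16 99 x [0.034 0.056 0.092] z [0.139 0.152 0.186]
-0.14 176 x [0.03  0.053 0.085] z [0.139 0.206 0.222]
-0.12 211 x [0.034 0.058 0.09 ] z [0.139 0.206 0.222]
-0.10 176 x [0.041 0.061 0.089] z [0.131 0.2   0.217]
-0.08 50 x [0.059 0.065 0.073] z [0.123 0.13  0.192]
-0.06 62 x [0.058 0.063 0.072] z [0.049 0.12  0.126]
-0.04 42 x [0.059 0.066 0.074] z [0.112 0.117 0.124]
-0.02 78 x [0.059 0.072 0.104] z [0.065 0.113 0.122]
-0.00 200 x [0.016 0.07  0.105] z [0.096 0.106 0.123]
0.02 76 x [0.059 0.072 0.106] z [0.052 0.102 0.121]
0.04 41 x [0.058 0.065 0.072] z [0.082 0.095 0.102]
0.06 52 x [0.059 0.065 0.074] z [0.05  0.089 0.095]
0.08 41 x [0.058 0.066 0.073] z [0.08  0.084 0.088]
0.10 91 x [0.041 0.064 0.089] z [0.066 0.075 0.085]
0.12 183 x [0.033 0.056 0.096] z [0.069 0.104 0.137]
0.14 190 x [0.032 0.057 0.091] z [0.066 0.133 0.149]
0.16 154 x [0.036 0.06  0.09 ] z [0.065 0.132 0.146]
0.18 47 x [0.048 0.064 0.083] z [0.073 0.12
[... 635 characters left out ...]
8 0.117 0.122]
-0.02 178 x [0.064 0.098 0.109] z [0.042 0.103 0.122]
-0.00 138 x [0.015 0.064 0.107] z [0.101 0.108 0.123]
0.02 42 x [0.059 0.072 0.11 ] z [0.098 0.104 0.122]
0.04 39 x [0.061 0.072 0.076] z [0.084 0.097 0.102]
0.06 93 x [0.063 0.072 0.075] z [0.041 0.077 0.094]
0.08 39 x [0.062 0.072 0.076] z [0.075 0.085 0.09 ]
0.10 160 x [0.051 0.075 0.093] z [0.054 0.078 0.094]
0.12 379 x [0.047 0.083 0.101] z [0.058 0.104 0.136]
0.14 258 x [0.048 0.093 0.102] z [0.065 0.13  0.149]
0.16 125 x [0.049 0.087 0.098] z [0.062 0.13  0.146]
0.18 25 x [0.063 0.071 0.086] z [0.051 0.126 0.142]
0.20 157 x [0.061 0.068 0.075] z [0.044 0.108 0.168]
0.22 215 x [0.067 0.072 0.075] z [0.045 0.109 0.171]
```

```bash
cat >> h.py <<'E'
C=C+0.005*EX
def tilt(n,d,p):
    P=cloud(p,d).reshape(-1,3)
    P=P[(abs(P[:,0]-.062)<.018)&(abs(P[:,1])>.028)&(abs(P[:,1])<.085)]
    best=max((np.sum(abs(P[:,2]-.107-m*P[:,1])<.006),m) for m in np.arange(-.3,.31,.03))[1]
    q=P[abs(P[:,2]-.107-best*P[:,1])<.008];
    for w in(.005,.004):
        f=np.polyfit(q[:,1],q[:,2],1); q=P[abs(P[:,2]-np.polyval(f,P[:,1]))<w]
    return np.arctan(f[0]),f[1],len(q)
E
python3 - <<'E'
from rig import ctrl
from h import *
for n in("top","scene"): print(n,tilt(n,np.load(n+"0.npz")["d"],ctrl.camera_params(n)))
E
A='-.12 -.1 -.1 0 0 0;-.24 -.2 -.2 0 0 0;-.36 -.3 -.3 0 0 0;-.48 -.4 -.4 0 0 0;-.6 -.5 -.5 0 0 0;-.72 -.6 -.6 0 0 0;-.85 -.7 -.72 0 0 0;-.97 -.81 -.84 0 0 0'
python3 -m pendant '-.12 -.1 -.1 0 0 0;-.24 -.2 -.2 0 0 0;-.36 -.3 -.3 0 0 0;-.48 -.4 -.4 0 0 0;-.6 -.5 -.5 0 0 0;-.72 -.6 -.6 0 0 0;-.85 -.7 -.72 0 0 0;-.97 -.81 -.84 0 0 0' -1 8
python3 -m pendant '-.12 -.1 0 0 0 0;-.24 -.2 0 0 0 0;-.36 -.3 0 0 0 0;-.48 -.4 0 0 0 0;-.6 -.5 0 0 0 0;-.72 -.6 0 0 0 0;-.85 -.7 0 0 0 0;-.97 -.81 0 0 0 0'
python3 -m pendant '-.12 -.1 0 0 0 0;-.24 -.2 0 0 0 0;-.36 -.3 0 0 0 0;-.48 -.4 0 0 0 0;-.6 -.5 0 0 0 0;-.72 -.6 0 0 0 0;-.85 -.7 0 0 0 0;-.97 -.81 0 0 0 0'
python3 -m pendant '-.12 -.1 0 0 0 0;-.24 -.2 0 0 0 0;-.36 -.3 0 0 0 0;-.48 -.4 0 0 0 0;-.6 -.5 0 0 0 0;-.72 -.6 0 0 0 0;-.85 -.7 0 0 0 0;-.97 -.81 0 0 0 0'
```

```text
top (np.float64(-0.2724875117300186), np.float64(0.1060559970480505), 192)
scene (np.float64(-0.264582935606737), np.float64(0.10747875642542655), 188)
time: 0.77
eef_pos: [0.2394, 0.4142, 0.3309]
eef_rot: [-0.0, 0.159, 0.987, -0.0]
wrist_force: [0.7, -0.1, 0.1]
width: 0.0879
grasp_force: 0.0
time: 1.43
eef_pos: [0.3061, 0.3069, 0.3305]
eef_rot: [-0.0, 0.159, 0.987, -0.0]
wrist_force: [-0.2, -0.4, 0.0]
width: 0.0882
grasp_force: 0.0
time: 2.1
eef_pos: [0.3728, 0.1996, 0.3305]
eef_rot: [-0.0, 0.159, 0.987, -0.0]
wrist_force: [0.8, 0.4, -0.4]
width: 0.088
grasp_force: 0.0
time: 2.77
eef_pos: [0.4396, 0.0923, 0.3305]
eef_rot: [-0.0, 0.159, 0.987, -0.0]
wrist_force: [-0.9, 0.7, 0.5]
width: 0.0879
grasp_force: 0.0
```

```bash
python3 -m pendant '-.1 -.1 0 0 0 -.03;-.2 -.2 0 0 0 -.06;-.3 -.3 0 0 0 -.09;-.4 -.4 0 0 0 -.12;-.5 -.5 0 0 0 -.15;-.6 -.6 0 0 0 -.18;-.7 -.7 0 0 0 -.185;-.78 -.8 0 0 0 -.185'
python3 - <<'E'
from rig import ctrl
from h import *
for n in("top","scene"):
    im,d=ctrl.camera(n);cv2.imwrite(f"pics/{n}1.png",im);print(tilt(n,d,ctrl.camera_params(n)))
im,d=ctrl.camera("wrist");cv2.imwrite("pics/wrist1.png",im)
o=ctrl.observe();q=o["eef_rot"];M=R.from_quat([q[1],q[2],q[3],q[0]]).as_matrix();print(M.round(3),o["eef_pos"],(o["eef_pos"]-C)@B)
E
```

```text
time: 3.43
eef_pos: [0.4886, -0.0082, 0.3304]
eef_rot: [-0.0, 0.062, 0.998, 0.0]
wrist_force: [-0.1, -0.1, 0.3]
width: 0.0882
grasp_force: 0.0
(np.float64(-0.2670812964514191), np.float64(0.10648530490041586), 153)
(np.float64(-0.2640836441133135), np.float64(0.10736519165336059), 193)
[[-0.992  0.126 -0.001]
 [ 0.126  0.992  0.   ]
 [ 0.001  0.    -1.   ]] [ 0.48826355 -0.00782161  0.33039705] [-0.07479728  0.05113833  0.33039705]
```

View pics/wrist1.png

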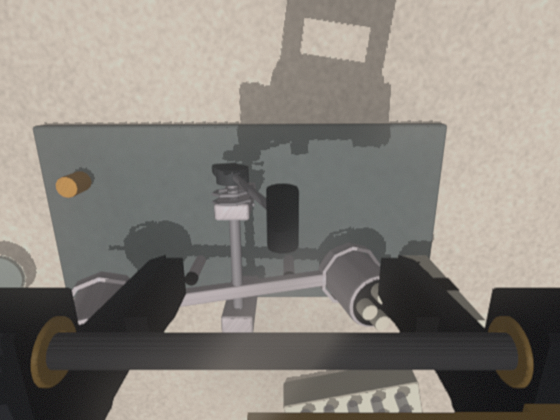

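View pics/scene1.png

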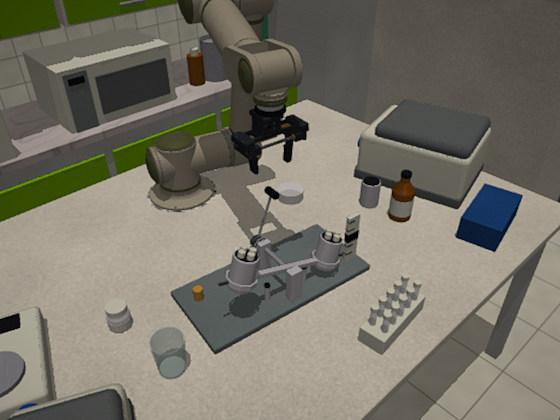

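In the wrist view the bar at (283,218) lies midway between the fingers at columns ~180 and ~385, and in the scene view the gripper is clear of the buckets. I'll lower and close.

```bash
python3 -m pendant '0 0 .13 0 0 0;0 0 .26 0 0 0;0 0 .39 0 0 0;0 0 .52 0 0 0;0 0 .65 0 0 0;0 0 .78 0 0 0;0 0 .9 0 0 0;0 0 1 0 0 0'
python3 -m pendant '0 0 0 0 0 0;0 0 0 0 0 0;0 0 0 0 0 0;0 0 0 0 0 0;0 0 0 0 0 0;0 0 0 0 0 0;0 0 0 0 0 0;0 0 0 0 0 0' 1 8
cat > m.py <<'E'
from rig import ctrl
from h import *
import json,os
k=[]
for n in("top","scene"):
    t=ctrl.observe()["time"];d=ctrl.camera(n)[1];a,c,N=tilt(n,d,ctrl.camera_params(n));k.append((t,a,N))
o=ctrl.observe();b=(o["eef_pos"]-C)@B
print("cams",[(round(t,2),round(a,4),N) for t,a,N in k],"t",round(o["time"],2),"bal",b.round(4),"w",round(o["width"],4),"F",o["grasp_force"],np.round(o["wrist_force"],1))
E
python3 m.py
```

```text
time: 4.25
eef_pos: [0.4877, -0.0065, 0.23]
eef_rot: [-0.0, 0.062, 0.998, 0.0]
wrist_force: [0.1, 1.4, 0.0]
width: 0.0885
grasp_force: 0.0
time: 4.92
eef_pos: [0.4883, -0.0074, 0.2309]
eef_rot: [0.0, 0.063, 0.998, -0.0]
wrist_force: [-0.0, 0.0, 0.0]
width: 0.0369
grasp_force: 0.0
cams [(4.92, np.float64(-0.2665), 191), (4.97, np.float64(-0.268), 191)] t 5.02 bal [-0.0748  0.0515  0.2308] w 0.0289 F 0.0 [ 0.   0.5 -0.2]
```

```bash
python3 -m pendant '0 0 0 0 0 0;0 0 0 0 0 0;0 0 0 0 0 0;0 0 0 0 0 0;0 0 0 0 0 0;0 0 0 0 0 0;0 0 0 0 0 0;0 0 0 0 0 0'
python3 -m pendant '0 -.03 -.01 0 0 0;0 -.06 -.02 0 0 0;0 -.1 -.033 0 0 0;0 -.13 -.04 0 0 0;0 -.16 -.048 0 0 0;0 -.2 -.057 0 0 0;0 -.23 -.063 0 0 0;0 -.26 -.07 0 0 0'
python3 m.py
```

```text
time: 5.68
eef_pos: [0.4883, -0.0074, 0.2307]
eef_rot: [0.0, 0.063, 0.998, -0.0]
wrist_force: [-1.2, 0.2, 0.2]
width: 0.0213
grasp_force: 8.0
time: 6.35
eef_pos: [0.4849, -0.0336, 0.2377]
eef_rot: [-0.0, 0.063, 0.998, 0.0]
wrist_force: [0.4, 0.9, -2.2]
width: 0.0214
grasp_force: 8.0
cams [(6.35, np.float64(-0.2662), 187), (6.4, np.float64(-0.2687), 184)] t 6.45 bal [-0.0749  0.0251  0.2378] w 0.0217 F 8.032953925430775 [ 0.4 -0.6 -2.1]
```

```bash
python3 -m pendant '0 -.02 0 0 0 0;0 -.04 0 0 0 0;0 -.05 0 0 0 0;0 -.05 -.009 0 0 0;0 -.05 -.009 0 0 0;0 -.05 -.009 0 0 0;0 -.05 -.009 0 0 0;0 -.05 -.009 0 0 0' >/dev/null
python3 m.py
```

```text
cams [(7.12, np.float64(-0.2694), 174), (7.17, np.float64(-0.2658), 188)] t 7.22 bal [-0.0749  0.0205  0.2383] w 0.0211 F 8.26037272810936 [ 1.2 -1.8 -6.6]
```

```bash
python3 -m pendant '0 -.02 0 0 0 0;0 -.04 0 0 0 0;0 -.04 -.005 0 0 0;0 -.04 -.005 0 0 0;0 -.04 -.005 0 0 0;0 -.04 -.005 0 0 0;0 -.04 -.005 0 0 0;0 -.04 -.005 0 0 0' >/dev/null
python3 m.py
```

```text
cams [(7.88, np.float64(-0.2712), 183), (7.93, np.float64(-0.2669), 189)] t 7.98 bal [-0.0749  0.0165  0.2391] w 0.0214 F 8.170125111937523 [ 0.7 -0.  -4.9]
```

```bash
python3 -m pendant '0 -.02 0 0 0 0;0 -.04 0 0 0 0;0 -.04 0 0 0 0;0 -.04 0 0 0 0;0 -.04 0 0 0 0;0 -.04 0 0 0 0;0 -.04 0 0 0 0;0 -.04 0 0 0 0' >/dev/null
python3 m.py
```

```text
cams [(8.65, np.float64(-0.2695), 174), (8.7, np.float64(-0.2646), 194)] t 8.75 bal [-0.0748  0.0126  0.2394] w 0.0213 F 7.929599806666374 [-1.6  1.8  1.8]
```

```bash
python3 -m pendant '0 -.02 0 0 0 0;0 -.04 0 0 0 0;0 -.04 0 0 0 0;0 -.04 0 0 0 0;0 -.04 0 0 0 0;0 -.04 0 0 0 0;0 -.04 0 0 0 0;0 -.04 0 0 0 0' >/dev/null
python3 m.py
```

```text
cams [(9.42, np.float64(-0.2705), 178), (9.47, np.float64(-0.2673), 186)] t 9.52 bal [-0.0748  0.0085  0.2392] w 0.0214 F 7.754976712167263 [-1.8  1.4  4.5]
```

```bash
python3 -m pendant '0 -.02 0 0 0 0;0 -.04 0 0 0 0;0 -.04 -.002 0 0 0;0 -.04 -.002 0 0 0;0 -.04 -.002 0 0 0;0 -.04 -.002 0 0 0;0 -.04 -.002 0 0 0;0 -.04 -.002 0 0 0' >/dev/null
python3 m.py
```

```text
cams [(10.18, np.float64(-0.2683), 176), (10.23, np.float64(-0.2632), 189)] t 10.28 bal [-0.0749  0.0045  0.2392] w 0.0218 F 7.913133837282658 [0.2 0.9 1.1]
```

```bash
python3 -m pendant '0 -.02 0 0 0 0;0 -.03 0 0 0 0;0 -.03 0 0 0 0;0 -.03 0 0 0 0;0 -.03 0 0 0 0;0 -.03 0 0 0 0;0 -.03 0 0 0 0;0 -.03 0 0 0 0' >/dev/null
python3 m.py
```

```text
cams [(10.95, np.float64(-0.2617), 174), (11.0, np.float64(-0.263), 192)] t 11.05 bal [-0.0749  0.0015  0.2393] w 0.0216 F 8.049485050141811 [ 0.6  1.9 -1.6]
```

```bash
python3 -m pendant '0 -.01 0 0 0 0;0 -.01 0 0 0 0;0 -.01 0 0 0 0;0 -.01 0 0 0 0;0 -.01 0 0 0 0;0 -.01 0 0 0 0;0 -.01 0 0 0 0;0 -.01 0 0 0 0' >/dev/null
python3 m.py
```

```text
cams [(11.72, np.float64(-0.2656), 187), (11.77, np.float64(-0.269), 188)] t 11.82 bal [-0.0749  0.0005  0.2394] w 0.0215 F 8.093794248998165 [ 1.2  1.5 -2.9]
```

```bash
python3 -m pendant '0 -.02 0 0 0 0;0 -.03 0 0 0 0;0 -.03 0 0 0 0;0 -.03 0 0 0 0;0 -.03 0 0 0 0;0 -.03 0 0 0 0;0 -.03 0 0 0 0;0 -.03 0 0 0 0' >/dev/null
python3 m.py
```

```text
cams [(12.48, np.float64(-0.2691), 179), (12.53, np.float64(-0.2695), 192)] t 12.58 bal [-0.0749 -0.0025  0.2394] w 0.0216 F 7.977791950106621 [ 0.4  1.5 -0.5]
```

```bash
python3 -m pendant '0 -.02 0 0 0 0;0 -.03 0 0 0 0;0 -.03 0 0 0 0;0 -.03 0 0 0 0;0 -.03 0 0 0 0;0 -.03 0 0 0 0;0 -.03 0 0 0 0;0 -.03 0 0 0 0' >/dev/null
python3 m.py
```

```text
cams [(13.25, np.float64(-0.2676), 183), (13.3, np.float64(-0.2657), 186)] t 13.35 bal [-0.0749 -0.0055  0.2393] w 0.0212 F 8.056627549231052 [ 1.   1.4 -1. ]
```

```bash
cat > k.py <<'E'
# measure + Kalman filter; state [tilt, rate, phi0]
from rig import ctrl
from h import *
import pickle,os
o=ctrl.observe();b=((o["eef_pos"]-C)@B)[1];phi=-np.arcsin(b/.15);t=o["time"]
if os.path.exists("kf"): x,P,tl,phl=pickle.load(open("kf","rb"))
else: x,P,tl,phl=np.array([-.267,0,.06]),np.diag([1e-5,1e-6,.01]),t,phi
def F(ph,dt):
    global x,P
    A=np.array([[0,1,0],[1.136,-.68,-9.09],[0,0,0]]);J=np.eye(3)+A*dt
    x=J@x;x[1]+=9.09*ph*dt;P=J@P@J.T+np.diag([1e-8,2e-3*dt,1e-5*dt])
    if x[0]<-.267: x[0]=-.267;x[1]=max(x[1],0)
def to(tn,f):
    global tl
    s=tl
    while tl<tn-1e-6:
        dt=min(.01,tn-tl);F(f(tl-s),dt);tl+=dt
to(t,lambda s:phl+(phi-phl)*min(1,s/.15))
out=[]
for n in("top","scene"):
    d=ctrl.camera(n)[1];a=tilt(n,d,ctrl.camera_params(n))[0];out.append(round(a,4))
    H=np.array([1,0,0.]);Kg=P@H/(P[0,0]+.003**2);x=x+Kg*(a-x[0]);P=P-np.outer(Kg,H@P)
    t=ctrl.observe()["time"];to(t,lambda s:phi)
pickle.dump((x,P,tl,phi),open("kf","wb"))
o=ctrl.observe();s=x[1]+1.46*x[0];u=-.2*s;pt=np.clip(x[2]+u,-.5,.5)
print("t%.2f"%t,out,"x",x.round(3),"sd",np.sqrt(np.diag(P)).round(3),"phi",round(phi,3),"z",o["eef_pos"][2].round(4),"grip",o["grasp_force"].round(1),"Fz",o["wrist_force"][2].round(1),"| deadbeat tool-y move",round((-.15*np.sin(pt)-b)*10,3))
E
python3 -m pendant '0 -.02 0 0 0 0;0 -.03 0 0 0 0;0 -.03 0 0 0 0;0 -.03 0 0 0 0;0 -.03 0 0 0 0;0 -.03 0 0 0 0;0 -.03 0 0 0 0;0 -.03 0 0 0 0' >/dev/null
python3 m.py
```

```text
cams [(14.02, np.float64(-0.266), 193), (14.07, np.float64(-0.2689), 192)] t 14.12 bal [-0.0749 -0.0085  0.2393] w 0.0215 F 8.027681037783623 [ 0.8  0.1 -1.3]
```

```bash
python3 -m pendant '0 -.02 0 0 0 0;0 -.03 0 0 0 0;0 -.03 0 0 0 0;0 -.03 0 0 0 0;0 -.03 0 0 0 0;0 -.03 0 0 0 0;0 -.03 0 0 0 0;0 -.03 0 0 0 0' >/dev/null
python3 m.py
```

```text
cams [(14.78, np.float64(-0.2684), 194), (14.83, np.float64(-0.2658), 194)] t 14.88 bal [-0.0749 -0.0114  0.2393] w 0.0214 F 8.138395585119724 [ 1.5  1.6 -3.6]
```

```bash
python3 -m pendant '0 -.02 0 0 0 0;0 -.03 .003 0 0 0;0 -.03 .003 0 0 0;0 -.03 .003 0 0 0;0 -.03 .003 0 0 0;0 -.03 .003 0 0 0;0 -.03 .003 0 0 0;0 -.03 .003 0 0 0' >/dev/null
python3 m.py
```

```text
cams [(15.55, np.float64(-0.2732), 184), (15.6, np.float64(-0.2657), 202)] t 15.65 bal [-0.0749 -0.0145  0.2391] w 0.0212 F 8.036827817559242 [-0.4  1.7 -2. ]
```

```bash
python3 -m pendant '0 -.02 0 0 0 0;0 -.03 .003 0 0 0;0 -.03 .003 0 0 0;0 -.03 .003 0 0 0;0 -.03 .003 0 0 0;0 -.03 .003 0 0 0;0 -.03 .003 0 0 0;0 -.03 .003 0 0 0' >/dev/null
python3 m.py
```

```text
cams [(16.32, np.float64(-0.2746), 178), (16.37, np.float64(-0.2619), 193)] t 16.42 bal [-0.0749 -0.0175  0.2388] w 0.0213 F 7.974715009331703 [-0.1  1.2  0.3]
```

```bash
python3 -m pendant '0 -.02 0 0 0 0;0 -.03 .003 0 0 0;0 -.03 .003 0 0 0;0 -.03 .003 0 0 0;0 -.03 .003 0 0 0;0 -.03 .003 0 0 0;0 -.03 .003 0 0 0;0 -.03 .003 0 0 0' >/dev/null
python3 m.py
```

```text
cams [(17.08, np.float64(-0.2692), 188), (17.13, np.float64(-0.2676), 189)] t 17.18 bal [-0.0749 -0.0204  0.2384] w 0.0214 F 8.00321102142334 [-0.1  1.4 -0.4]
```

```bash
python3 -m pendant '0 -.02 0 0 0 0;0 -.02 .003 0 0 0;0 -.02 .003 0 0 0;0 -.02 .003 0 0 0;0 -.02 .003 0 0 0;0 -.02 .003 0 0 0;0 -.02 .003 0 0 0;0 -.02 .003 0 0 0' >/dev/null
python3 m.py
```

```text
cams [(17.85, np.float64(-0.2687), 180), (17.9, np.float64(-0.2644), 197)] t 17.95 bal [-0.0749 -0.0225  0.2382] w 0.0212 F 7.939751856029034 [-1.   1.  -0.2]
```

```bash
python3 -m pendant '0 -.02 0 0 0 0;0 -.03 .004 0 0 0;0 -.03 .004 0 0 0;0 -.03 .004 0 0 0;0 -.03 .004 0 0 0;0 -.03 .004 0 0 0;0 -.03 .004 0 0 0;0 -.03 .004 0 0 0' >/dev/null
python3 m.py
```

```text
cams [(18.62, np.float64(-0.2583), 186), (18.67, np.float64(-0.2434), 191)] t 18.72 bal [-0.0749 -0.0255  0.2377] w 0.0211 F 7.97917116433382 [ 0.1  1.1 -0.9]
```

```bash
python3 -m pendant '0 -.02 .003 0 0 0;0 -.02 .003 0 0 0;0 -.02 .003 0 0 0;0 -.02 .003 0 0 0;0 -.02 .003 0 0 0;0 -.02 .003 0 0 0;0 -.02 .003 0 0 0;0 -.02 .003 0 0 0' >/dev/null
python3 m.py
```

```text
cams [(19.38, np.float64(-0.1691), 185), (19.43, np.float64(-0.1646), 199)] t 19.48 bal [-0.0749 -0.0274  0.2374] w 0.0207 F 8.092463202774525 [ 0.2  1.7 -2.3]
```

```bash
python3 -c "
import pickle,numpy as np
pickle.dump((np.array([-.154,.18,.127]),np.diag([2e-5,.0025,.0004]),19.48,.184),open('kf','wb'))"
python3 -m pendant '0 .04 -.005 0 0 0;0 .07 -.01 0 0 0;0 .07 -.01 0 0 0;0 .07 -.01 0 0 0;0 .07 -.01 0 0 0;0 .07 -.01 0 0 0;0 .07 -.01 0 0 0;0 .07 -.01 0 0 0' >/dev/null
python3 k.py
```

```text
Traceback (most recent call last):
  File "k.py", line 26, in <module>
    print("t%.2f"%t,out,"x",x.round(3),"sd",np.sqrt(np.diag(P)).round(3),"phi",round(phi,3),"z",o["eef_pos"][2].round(4),"grip",o["grasp_force"].round(1),"Fz",o["wrist_force"][2].round(1),"| deadbeat tool-y move",round((-.15*np.sin(pt)-b)*10,3))
                                                                                                                                ^^^^^^^^^^^^^^^^^^^^^^
AttributeError: 'float' object has no attribute 'round'
```

```bash
sed -i 's/o\["grasp_force"\].round(1)/round(float(o["grasp_force"]),1)/' k.py
python3 k.py
```

```text
t20.35 [np.float64(-0.0501), np.float64(-0.0358)] x [-0.036  0.069  0.137] sd [0.004 0.032 0.009] phi 0.137 z 0.2384 grip 8.1 Fz -3.0 | deadbeat tool-y move 0.005
```

```bash
python3 -m pendant '0 .005 0 0 0 0;0 .005 0 0 0 0;0 .005 0 0 0 0;0 .005 0 0 0 0;0 .005 0 0 0 0;0 .005 0 0 0 0;0 .005 0 0 0 0;0 .005 0 0 0 0' >/dev/null
python3 k.py
```

```text
t21.12 [np.float64(0.0284), np.float64(0.0344)] x [0.038 0.094 0.13 ] sd [0.003 0.025 0.005] phi 0.134 z 0.2385 grip 8.0 Fz -1.3 | deadbeat tool-y move 0.051
```

```bash
python3 -m pendant '0 .055 -.005 0 0 0;0 .055 -.005 0 0 0;0 .055 -.005 0 0 0;0 .055 -.005 0 0 0;0 .055 -.005 0 0 0;0 .055 -.005 0 0 0;0 .055 -.005 0 0 0;0 .055 -.005 0 0 0' >/dev/null
python3 k.py
```

```text
t21.88 [np.float64(0.0515), np.float64(0.0553)] x [ 0.049 -0.064  0.129] sd [0.003 0.025 0.005] phi 0.097 z 0.239 grip 8.0 Fz -0.9 | deadbeat tool-y move -0.046
```

```bash
python3 -m pendant '0 -.045 .005 0 0 0;0 -.045 .005 0 0 0;0 -.045 .005 0 0 0;0 -.045 .005 0 0 0;0 -.045 .005 0 0 0;0 -.045 .005 0 0 0;0 -.045 .005 0 0 0;0 -.045 .005 0 0 0' >/dev/null
python3 k.py
```

```text
t22.65 [np.float64(0.0489), np.float64(0.0398)] x [0.044 0.01  0.126] sd [0.003 0.024 0.004] phi 0.126 z 0.2385 grip 8.0 Fz -0.2 | deadbeat tool-y move 0.023
```

```bash
python3 -m pendant '0 .03 -.002 0 0 0;0 .03 -.002 0 0 0;0 .03 -.002 0 0 0;0 .03 -.002 0 0 0;0 .03 -.002 0 0 0;0 .03 -.002 0 0 0;0 .03 -.002 0 0 0;0 .025 -.002 0 0 0' >/dev/null
python3 k.py
```

```text
t23.42 [np.float64(0.0271), np.float64(0.0241)] x [ 0.021 -0.065  0.127] sd [0.003 0.024 0.004] phi 0.11 z 0.2386 grip 7.9 Fz -0.2 | deadbeat tool-y move -0.035
```

```bash
python3 -m pendant '0 -.033 .003 0 0 0;0 -.033 .003 0 0 0;0 -.033 .003 0 0 0;0 -.033 .003 0 0 0;0 -.033 .003 0 0 0;0 -.033 .003 0 0 0;0 -.033 .003 0 0 0;0 -.033 .003 0 0 0' >/dev/null
python3 k.py
```

```text
t24.18 [np.float64(0.0148), np.float64(0.0126)] x [0.015 0.022 0.124] sd [0.003 0.024 0.004] phi 0.132 z 0.2383 grip 8.0 Fz -1.3 | deadbeat tool-y move 0.024
```

```bash
python3 -m pendant '0 .023 -.002 0 0 0;0 .023 -.002 0 0 0;0 .023 -.002 0 0 0;0 .023 -.002 0 0 0;0 .023 -.002 0 0 0;0 .023 -.002 0 0 0;0 .023 -.002 0 0 0;0 .023 -.002 0 0 0' >/dev/null
python3 k.py
```

```text
t24.95 [np.float64(0.008), np.float64(0.0138)] x [ 0.01  -0.021  0.125] sd [0.003 0.024 0.004] phi 0.117 z 0.2385 grip 8.0 Fz -0.7 | deadbeat tool-y move -0.014
```

```bash
python3 -m pendant '0 -.013 .001 0 0 0;0 -.013 .001 0 0 0;0 -.013 .001 0 0 0;0 -.013 .001 0 0 0;0 -.013 .001 0 0 0;0 -.013 .001 0 0 0;0 -.013 .001 0 0 0;0 -.013 .001 0 0 0' >/dev/null
python3 k.py
```

```text
t25.72 [np.float64(0.008), np.float64(0.0071)] x [0.008 0.005 0.124] sd [0.003 0.024 0.004] phi 0.125 z 0.2385 grip 8.0 Fz -0.5 | deadbeat tool-y move 0.007
```

```bash
python3 -m pendant '0 .007 0 0 0 0;0 .007 0 0 0 0;0 .007 0 0 0 0;0 .007 0 0 0 0;0 .007 0 0 0 0;0 .007 0 0 0 0;0 .007 0 0 0 0;0 .007 0 0 0 0' >/dev/null
python3 k.py
```

```text
t26.48 [np.float64(0.0065), np.float64(0.008)] x [ 0.007 -0.006  0.124] sd [0.003 0.024 0.004] phi 0.121 z 0.2385 grip 8.0 Fz -0.6 | deadbeat tool-y move -0.003
```

```bash
python3 -m pendant '0 0 0 0 0 0;0 0 0 0 0 0;0 0 0 0 0 0;0 0 0 0 0 0;0 0 0 0 0 0;0 0 0 0 0 0;0 0 0 0 0 0;0 0 0 0 0 0' >/dev/null
python3 k.py
```

```text
t27.25 [np.float64(-0.0012), np.float64(-0.0078)] x [-0.007 -0.031  0.125] sd [0.003 0.024 0.004] phi 0.121 z 0.2385 grip 8.0 Fz 0.1 | deadbeat tool-y move -0.018
```

```bash
python3 -m pendant '0 -.018 .001 0 0 0;0 -.018 .001 0 0 0;0 -.018 .001 0 0 0;0 -.018 .001 0 0 0;0 -.018 .001 0 0 0;0 -.018 .001 0 0 0;0 -.018 .001 0 0 0;0 -.018 .001 0 0 0' >/dev/null
python3 k.py
```

```text
t28.02 [np.float64(-0.0038), np.float64(-0.0076)] x [-0.004  0.023  0.124] sd [0.003 0.024 0.004] phi 0.133 z 0.2383 grip 8.0 Fz -1.4 | deadbeat tool-y move 0.018
```

```bash
python3 -m pendant '0 .016 -.001 0 0 0;0 .016 -.001 0 0 0;0 .016 -.001 0 0 0;0 .016 -.001 0 0 0;0 .014 -.001 0 0 0;0 .014 -.001 0 0 0;0 .014 -.001 0 0 0;0 .014 -.001 0 0 0' >/dev/null
python3 k.py
```

```text
t28.78 [np.float64(-0.0003), np.float64(-0.0051)] x [-0.004 -0.013  0.126] sd [0.003 0.024 0.004] phi 0.124 z 0.2384 grip 8.0 Fz -0.0 | deadbeat tool-y move -0.009
```

```bash
python3 -c "
from rig import ctrl
print(ctrl.finish_job())"
```

```text
the job is handed in; nothing more can be done
None
```

I handed the job in at about 29 s with the handle still gripped at 8 N and the beam calm at roughly -0.004 rad. By my camera readings the pointer had been inside the zero bar for about 8 s, and the largest tilt I read after it came up was 0.055 rad, far below the upper stop. No verdict came back, and I took no final picture of the buckets or the other things on the bench.

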